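# Turn the two-faced chopping board over at the rail

### The job

The small red-and-green chopping board leans on the steel rail with its red side up; turn it over so that it lies green side up. With the fingers, push its foot in towards the rail until it stands up nearly upright against the rail, then tip its top edge over towards you so that it comes down flat on the worktop just in front of the rail. Leave the yellow board leaning where it is, and do not move the spice jar or the timer.

Things in the scene. Friction and masses are not known exactly. Their poses are not given: they have to be found in the camera images.
- red_green_board: Loose flat board, 90 x 140 x 12 mm, about 0.23 kg, one face red, one green. Origin at its centre; z out of the red face, y along the 140 mm side (along the rail), x along the 90 mm side: lower edge at x = -45 mm, upper at +45. At first it leans 48 degrees from level, red up, green back on the rail's top edge, foot on the worktop 50 mm in front of the rail. Only friction holds it.
- yellow_white_board: Bystander: loose board of the same size and axes, yellow face (+z) up, white back, leaning on the same rail in the same way, to the left or the right of the other, with at least 80 mm between them.
- rail: Fixed upright steel strip, 460 long, 56 high, 8 mm thick, with a 4 mm flange at its foot reaching 53 mm behind the front face. Origin on the worktop at the middle of the front face; x level, square to the face, away from the robot; y along it; z up. A board upright against it stands 34 mm above it. But for the boards, the worktop is clear 140 mm in front of it and 80 mm behind.
- spice_jar: Bystander: loose spice jar with a white cap, 47 mm across, 98 mm high, standing left of the rail. Origin at the centre of its underside.
- timer: Bystander: loose round kitchen timer, white with a red top, 64 mm across, 36 mm high, standing right of the rail. Origin at the centre of its underside.
There are look-alikes about, which are no part of the job. Several things have the shape of the red_green_board; the one meant has the colours described above.

How it is judged:
By the outcome, as a careful person would: the job done as asked, in the order asked, and still so for the second after the job is handed in, with the robot touching nothing.
It also fails if it takes over 38 s, if anything falls off the work surface, if the arm or the gripper's body presses on something with over 40 N, if the wrist force passes 120 N, or if a joint passes its speed limit or range.

### The arm

A 6-joint arm with a two-finger parallel gripper is mounted at the origin on a cart in front of the work surface, level with it; the furniture and walls round the work are solid. World frame = base frame: x ahead of the robot, y to its left, z up, the work surface at z = 0. Lengths are in mm, angles in rad, forces in N, time in s.
With the tool pointing down it reaches from about 275 to 750 mm from the base axis. Payload 10.2 kg.
Tool frame: the origin (TCP) lies at the very end of the fingers, on their centre line; the grasp point (between the pads) lies 19 mm behind it; z points along the fingers, y is the line along which they close (so a half turn about z gives the same grasp; the last joint's range is limited). The gripper opens to 85 mm and grips with 20 to 120 N. Pads are 22 mm wide; open, the fingers measure 114 mm over their backs; the gripper's body (76 mm by 85 mm) begins 54 mm behind the grasp point. The pads swing forward as they close: fully open they stand 13 mm farther back than shut.
Start: joints at [1.105, 0.313, 1.498, -0, 1.331, -0.223], TCP at [126.234, 509.604, 231.294] pointing down, gripper open.
Joint ranges: [-2.94, 2.94], [-0.97, 2.17], [0.19, 2.56], [-1.23, 4.37], [0.02, 3.11], [-2.88, 2.88]. Speed limits (rad/s): [2.39, 2.39, 3.01, 3.14, 3.14, 3.14].

### API

Orientations are given as a unit quaternion [w, x, y, z].
In Python, from rig import ctrl gives the robot as it stands.
- The arm moves only by the tool step_arm, never from a script. Its argument "increments" is a list of rows, each a list of 3 entries, a list of its own where there are three numbers: the shift along the tool's x, y, z in cm, then the turn, a rotation vector about the tool's x, y, z in degrees, then the opening in per cent of the stroke, from 0 (shut) to 100 (fully open). A call has 1 to 8 rows; each row is the pose to reach, as a shift and turn from the pose commanded when the call began, along the tool's axes at that moment; what a row does not reach only later rows make up. A row lasts 1/8 s, in which the tool goes at most 62.5 mm and 10.7 degrees, less where a joint would pass 70% of its speed; a pose out of reach is approached as far as the arm can. A call with a gripper value outside its range is refused whole. The fingers move at their own pace and stop on an object; "squeeze" is the grip in N (left out, the last holds). Time passes only in rows, so rows that repeat a pose let the fingers close. It gives the time, the measured TCP pose, the force, the opening and the grip force at its end, in the units of the state.
- ctrl.sense(): the state, without advancing time (a new reading comes with each control period).
- ctrl.capture(name): name is "scene" or "top"; returns a dict with "img" (480x640x3 uint8, red, green, blue), "fx", "fy", "cx", "cy" (pixels), "extrinsics" (4x4, takes a point from camera to world coordinates). Camera axes: x right, y down, z forward; pixel columns grow to the right and rows downward; lengths in mm; the calibration is good to about 2 mm. A picture is of the moment at which its call begins. There is no depth.
- ctrl.finish_job(): hands the job in; it is judged then, once.
The state is a dict: "time_s": time; "joints": joint angles; "dq": joint speeds; "tau": joint torques, N m; "eef_pos": TCP position; "ee_rot": TCP orientation; "force": force on the tool from outside, world axes, zero at the start; "wrist_torque": the same for the moment, N m; "grip_width": opening from 0.0 (shut) to 1.0 (fully open); "grip_force": force on a finger pad.
Only numpy, scipy, OpenCV 4.12 (cv2) and the standard library are available. Lean on these libraries where they do the work, as an engineer would, in place of code of your own. Each camera call takes 0.05 s, during which the arm holds its last target. There are 200 camera calls.

## Working session

There is one attempt and no reset: what is moved stays moved. The work goes in short steps, Python scripts to look and compute and a tool call to move; the robot and the scene stay as the last step left them, time stands still between calls to the robot, and variables do not carry over. Pictures are saved under pics/ and viewed, at most 10 in all, crops included, and the job is handed in when it is done.

Besides the shell and the picture viewer there is one more tool, called after "Request:" by a JSON object that holds its "fn" and its "kwargs". step_arm: Moves the arm, as the interface text tells. Its arguments: {"type":"object","properties":{"increments":{"type":"array"},"squeeze":{"type":"number"}},"required":["increments"]}

```bash
mkdir -p pics; python3 - <<'E'
from rig import ctrl
import cv2, pickle
for n in("scene","top"):
    c=ctrl.capture(n); cv2.imwrite(f"pics/{n}0.png",c["img"][:,:,::-1]); pickle.dump(c,open(f"{n}0.pkl","wb"))
    print(n,c["fx"],c["fy"],c["cx"],c["cy"],c["extrinsics"])
print(ctrl.sense())
E
```

```text
scene 549.3388446951933 549.3388446951933 321.8711296703237 239.56699477944306 [[ 6.51505454e-01 -3.35128963e-01  6.80609449e-01 -4.27588180e+02]
 [-7.58393127e-01 -2.64637967e-01  5.95656455e-01 -7.88108690e+02]
 [-1.95066292e-02 -9.04242957e-01 -4.26572581e-01  6.74894778e+02]
 [ 0.00000000e+00  0.00000000e+00  0.00000000e+00  1.00000000e+00]]
top 511.41650614218105 511.41650614218105 316.28974839845216 236.29460692788518 [[ 1.77136437e-02 -9.92057385e-01  1.24532610e-01  3.73655033e+02]
 [-9.99740179e-01 -1.93609786e-02 -1.20302665e-02  5.49224906e+01]
 [ 1.43457879e-02 -1.24287154e-01 -9.92142581e-01  1.31796079e+03]
 [ 0.00000000e+00  0.00000000e+00  0.00000000e+00  1.00000000e+00]]
{'time_s': 0.1, 'joints': array([ 1.10457232e+00,  3.13368909e-01,  1.49831129e+00,  4.68841679e-06,
        1.33099216e+00, -2.23405060e-01]), 'dq': array([ 2.16591189e-05, -2.61781734e-03, -1.84351575e-03,  9.49960132e-04,
       -3.06421902e-04,  1.95200159e-04]), 'tau': array([ 1.52621327e-03, -4.12896109e+01, -2.60142392e+01, -3.13174969e-04,
        3.11172043e-03,  1.76431251e-05]), 'eef_pos': array([126.14756584, 509.40344067, 230.82391758]), 'ee_rot': array([-1.84624780e-04,  1.21111959e-01,  9.92638707e-01, -5.07305833e-04]), 'force': array([-1.10211438, -0.53603211, -0.19929877]), 'wrist_torque': array([-0.01375845,  0.02158857, -0.03778446]), 'grip_force': 0.0, 'grip_width': 1.0000905316940116}
```

View pics/scene0.png

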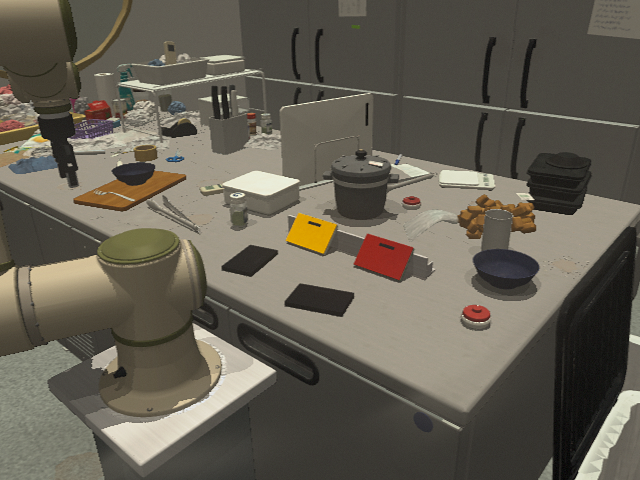

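View pics/top0.png

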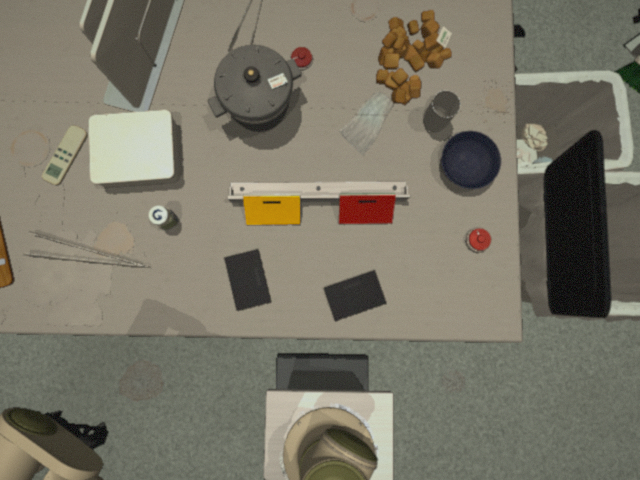

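Top view: the red board is at about (367,209) and the yellow one at (273,209), both on the rail running (230,195)–(408,195). The board-shaped candidates are red (367,209), yellow (273,209), and black slabs at (248,279) and (355,295). Only (367,209) shows red up and leans on the rail. I'll confirm it in one enlarged crop.

```bash
python3 - <<'E'
import cv2,numpy as np
a=cv2.imread("pics/top0.png")[175:235,220:420]; b=cv2.imread("pics/scene0.png")[205:290,270:440]
a=cv2.resize(a,None,fx=4,fy=4,interpolation=2); b=cv2.resize(b,(680,340),interpolation=2)
o=np.zeros((580,800,3),np.uint8); o[:240]=a; o[240:,:680]=b
cv2.imwrite("pics/crop1.png",o)
E
cat > h.py <<'E'
import numpy as np,pickle
from scipy.spatial.transform import Rotation as R
def load(n): return pickle.load(open(n,"rb"))
def px2w(c,u,v,z):
    E=np.array(c["extrinsics"]); d=E[:3,:3]@[(u-c["cx"])/c["fx"],(v-c["cy"])/c["fy"],1]; o=E[:3,3]
    return o+d*(z-o[2])/d[2]
def w2px(c,p):
    E=np.array(c["extrinsics"]); q=E[:3,:3].T@(np.array(p)-E[:3,3]); return np.array([c["fx"]*q[0]/q[2]+c["cx"],c["fy"]*q[1]/q[2]+c["cy"]])
E
```

```text
(no output)
```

View pics/crop1.png

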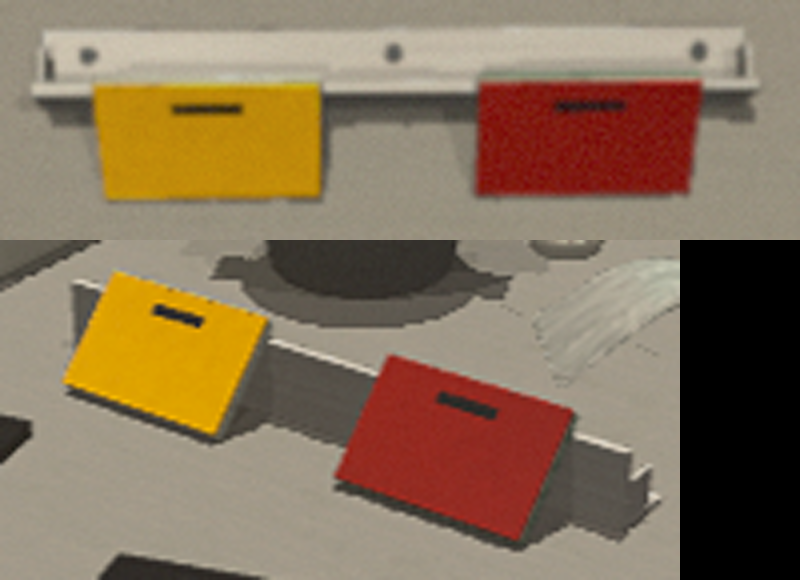

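The crop confirms it: the red board with a green back edge leans at the right, and the yellow one is left of it. Now the positions.

```bash
python3 - <<'E'
from h import *
c=load("top0.pkl"); s=load("scene0.pkl")
for n,u,v,z in[("railL",228.5,198.2,56),("railR",409.4,197.7,56),("UL",340,195.3,75),("UR",395.2,195.3,75),("LL",339,223.6,8),("LR",392.5,223.3,8),("yUR",300.3,195.5,75),("yLR",300.2,224.5,8)]:
    print(n,px2w(c,u,v,z).round(1))
for n,u,v,z in[("UL",270+390/4,205+(355-240)/4,75),("UR",270+574/4,205+170/4,75),("LL",270+336/4,205+238/4,8),("LR",270+520/4,205+300/4,8),("railR",270+632/4,205+212/4,56),("railL",270+72/4,205+42/4,56)]:
    print("s",n,px2w(s,u,v,z).round(1))
E
```

```text
railL [623.9 261.2  56. ]
railR [ 634.5 -193.    56. ]
UL [633.1 -17.   75. ]
UR [ 635.9 -154.    75. ]
LL [572.4 -19.2   8. ]
LR [ 575.9 -158.2    8. ]
yUR [630.6  81.2  75. ]
yLR [568.   81.2   8. ]
s UL [630.4 -20.8  75. ]
s UR [ 634.9 -157.8   75. ]
s LL [573.3 -20.9   8. ]
s LR [ 579.1 -158.3    8. ]
s railR [ 640.7 -196.7   56. ]
s railL [623.5 261.2  56. ]
```

```bash
cat >> h.py <<'E'
PSI=np.radians(1.7); O=np.array([633.,-88.,0.])  # rail face opposite the board's middle
def rail(dx,dy,z): return O+[dx*np.cos(PSI)-dy*np.sin(PSI),dx*np.sin(PSI)+dy*np.cos(PSI),z]
def rot(tilt):
    t=np.radians(tilt); B=np.array([[-np.cos(t),0,np.sin(t)],[0,1,0],[-np.sin(t),0,-np.cos(t)]])
    return R.from_euler("z",PSI)*R.from_matrix(B)
def plan(*tg):   # targets (p, tilt) -> rows relative to present pose
    from rig import ctrl
    s=ctrl.sense(); q=s["ee_rot"]; r=R.from_quat([q[1],q[2],q[3],q[0]])
    print(round(s["time_s"],2),"rail-frame TCP",(R.from_euler("z",-PSI).apply(s["eef_pos"]-O)).round(1),"F",s["force"].round(1),"w",round(s["grip_width"],2))
    for p,t in tg:
        print((r.inv().apply(p-s["eef_pos"])/10).round(2).tolist(),np.degrees((r.inv()*rot(t)).as_rotvec()).round(1).tolist())
E
python3 -c "
from h import *
plan((rail(-150,0,170),55),(rail(-150,0,230),0))"
```

```text
0.1 rail-frame TCP [-488.9  612.2  230.8] F [-1.1 -0.5 -0.2] w 1.0
[-49.12, -49.83, 6.12] [-7.5, -54.7, -14.4]
[-49.12, -49.84, 0.12] [-0.1, -0.0, -15.6]
```

Request:
{"fn": "step_arm", "kwargs": {"increments": [[[-49.1, -49.8, 0.1], [0, 0, -15.6], 50], [[-49.1, -49.8, 0.1], [0, 0, -15.6], 50], [[-49.1, -49.8, 0.1], [0, 0, -15.6], 50], [[-49.1, -49.8, 0.1], [0, 0, -15.6], 50], [[-49.1, -49.8, 0.1], [0, 0, -15.6], 50], [[-49.1, -49.8, 0.1], [0, 0, -15.6], 50], [[-49.1, -49.8, 0.1], [0, 0, -15.6], 50], [[-49.1, -49.8, 0.1], [0, 0, -15.6], 50]]}}

```text
time_s: 1.1
eef_pos: [379.6, 81.8, 230.7]
ee_rot: [0.0, -0.015, 1.0, 0.0]
force: [0.9, 0.9, -0.5]
grip_width: 0.498
grip_force: 0.0
```

```bash
python3 -c "
from h import *
plan((rail(-150,0,150),55))"
```

```text
1.1 rail-frame TCP [-248.2  177.3  230.7] F [ 0.9  0.9 -0.5] w 0.5
[-9.83, -17.72, 8.07] [-0.0, -55.0, -0.0]
```

Request:
{"fn": "step_arm", "kwargs": {"increments": [[[-9.8, -17.7, 8.1], [0, -55, 0], 50], [[-9.8, -17.7, 8.1], [0, -55, 0], 50], [[-9.8, -17.7, 8.1], [0, -55, 0], 50], [[-9.8, -17.7, 8.1], [0, -55, 0], 50], [[-9.8, -17.7, 8.1], [0, -55, 0], 50], [[-9.8, -17.7, 8.1], [0, -55, 0], 50], [[-9.8, -17.7, 8.1], [0, -55, 0], 50], [[-9.8, -17.7, 8.1], [0, -55, 0], 50]]}}

```text
time_s: 2.1
eef_pos: [498.5, -42.6, 242.1]
ee_rot: [0.421, 0.007, 0.907, -0.004]
force: [-0.3, -0.2, 0.0]
grip_width: 0.499
grip_force: 0.0
```

```bash
python3 -c "
from h import *
plan((rail(-100,0,60),55),(rail(-85,0,14),55),(rail(-75,0,14),55))"
```

```text
2.1 rail-frame TCP [-133.1   49.3  242.1] F [-0.3 -0.2  0. ] w 0.5
[11.63, -4.76, 14.46] [-2.1, -5.2, -1.5]
[14.17, -4.69, 18.57] [-2.1, -5.2, -1.5]
[13.53, -4.65, 19.33] [-2.1, -5.2, -1.5]
```

Request:
{"fn": "step_arm", "kwargs": {"increments": [[[11.6, -4.7, 14.4], [-2, -5, -1.5], 50], [[11.6, -4.7, 14.4], [-2, -5, -1.5], 50], [[11.6, -4.7, 14.4], [-2, -5, -1.5], 50], [[11.6, -4.7, 14.4], [-2, -5, -1.5], 50], [[11.6, -4.7, 14.4], [-2, -5, -1.5], 50], [[11.6, -4.7, 14.4], [-2, -5, -1.5], 50]]}}

```text
time_s: 2.85
eef_pos: [564.4, -28.5, 220.9]
ee_rot: [0.419, 0.003, 0.908, -0.003]
force: [0.0, -0.1, -0.5]
grip_width: 0.497
grip_force: 0.0
```

```bash
python3 - <<'E'
from h import *
from rig import ctrl
import cv2
plan((rail(-85,0,14),55),(rail(-72,0,14),55))
a=ctrl.capture("scene")["img"][150:350,240:490,::-1]; cv2.imwrite("pics/s1.png",cv2.resize(a,(750,600),interpolation=2))
E
```

```text
2.85 rail-frame TCP [-66.8  61.5 220.9] F [ 0.  -0.1 -0.5] w 0.5
[16.78, -6.16, 12.23] [-1.8, -5.5, -1.2]
[15.94, -6.11, 13.22] [-1.8, -5.5, -1.2]
```

View pics/s1.png

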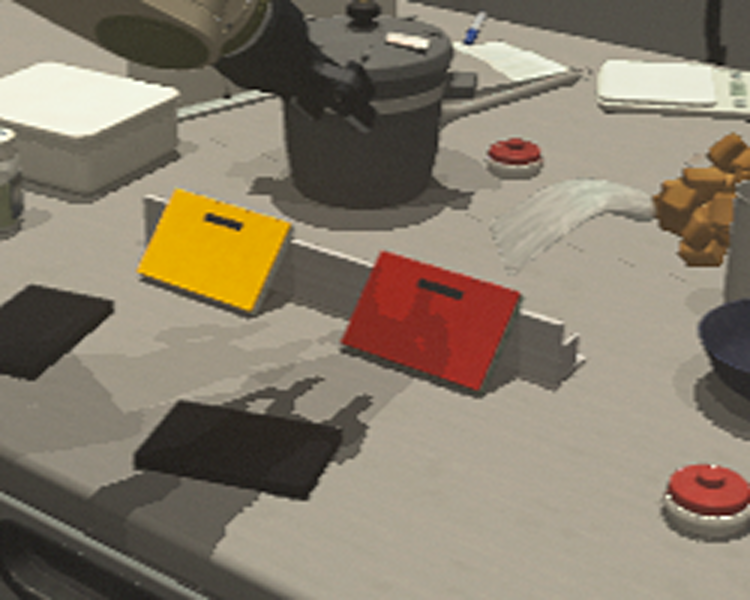

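The board is untouched. The arm stalls because the steep tilt brings joint 5 near its limit (forearm and tool in line). I'll use a 30° tilt instead, where the body still clears the board's top.

```bash
python3 - <<'E'
from h import *
from rig import ctrl
print(ctrl.sense()["joints"].round(2))
plan((rail(-110,0,150),30))
E
```

```text
[-0.39  0.1   2.06  1.08  0.33 -2.88]
2.9 rail-frame TCP [-66.5  61.4 220.8] F [ 0.   0.2 -1.1] w 0.5
[8.07, -6.28, 1.48] [-1.5, 19.5, -1.6]
```

Request:
{"fn": "step_arm", "kwargs": {"increments": [[[8.0, -6.3, 1.5], [-1.5, 19.5, -1.5], 50], [[8.0, -6.3, 1.5], [-1.5, 19.5, -1.5], 50], [[8.0, -6.3, 1.5], [-1.5, 19.5, -1.5], 50], [[8.0, -6.3, 1.5], [-1.5, 19.5, -1.5], 50], [[8.0, -6.3, 1.5], [-1.5, 19.5, -1.5], 50], [[8.0, -6.3, 1.5], [-1.5, 19.5, -1.5], 50]]}}

```text
time_s: 3.65
eef_pos: [523.3, -90.6, 151.0]
ee_rot: [0.26, -0.014, 0.966, 0.004]
force: [0.1, -0.3, 0.1]
grip_width: 0.496
grip_force: 0.0
```

```bash
python3 - <<'E'
from h import *
from rig import ctrl
print(ctrl.sense()["joints"].round(2))
plan((rail(-110,0,150),30),(rail(-100,0,40),30),(rail(-88,0,9),30))
E
```

```text
[-0.52  0.2   1.98  0.52  0.56 -2.51]
3.65 rail-frame TCP [-109.7    0.7  151. ] F [ 0.1 -0.3  0.1] w 0.5
[0.07, -0.07, 0.07] [0.0, 0.1, -0.0]
[4.72, -0.08, 10.09] [0.0, 0.1, -0.0]
[5.24, -0.08, 13.37] [0.0, 0.1, -0.0]
```

```bash
python3 - <<'E'
from h import *
plan((rail(-110,0,60),20),(rail(-90,0,8),20))
E
```

```text
3.65 rail-frame TCP [-109.7    0.7  151. ] F [ 0.1 -0.3  0.1] w 0.5
[4.59, -0.08, 7.86] [0.0, 10.1, -0.0]
[5.46, -0.08, 13.36] [0.0, 10.1, -0.0]
```

Request:
{"fn": "step_arm", "kwargs": {"increments": [[[4.6, -0.1, 7.9], [0, 10, 0], 50], [[4.6, -0.1, 7.9], [0, 10, 0], 50], [[5.5, -0.1, 13.4], [0, 10, 0], 50], [[5.5, -0.1, 13.4], [0, 10, 0], 50], [[5.5, -0.1, 13.4], [0, 10, 0], 50]]}}

```text
time_s: 4.28
eef_pos: [542.7, -91.2, 7.2]
ee_rot: [0.174, -0.014, 0.985, 0.003]
force: [0.2, -0.5, -0.4]
grip_width: 0.499
grip_force: 0.0
```

```bash
python3 - <<'E'
from h import *
from rig import ctrl
import cv2
print(ctrl.sense()["joints"].round(2))
plan((rail(-75,0,8),20),(rail(-60,0,8),20),(rail(-45,0,10),20))
a=ctrl.capture("scene")["img"][170:330,290:490,::-1]; cv2.imwrite("pics/s2.png",cv2.resize(a,(750,600),interpolation=2))
E
```

```text
[-0.46  0.54  1.91  0.41  0.41 -2.41]
4.28 rail-frame TCP [-90.4  -0.5   7.2] F [ 0.2 -0.5 -0.4] w 0.5
[-1.47, 0.05, 0.45] [0.0, 0.0, -0.0]
[-2.88, 0.05, 0.96] [0.0, 0.0, -0.0]
[-4.36, 0.05, 1.29] [0.0, 0.0, -0.0]
```

View pics/s2.png

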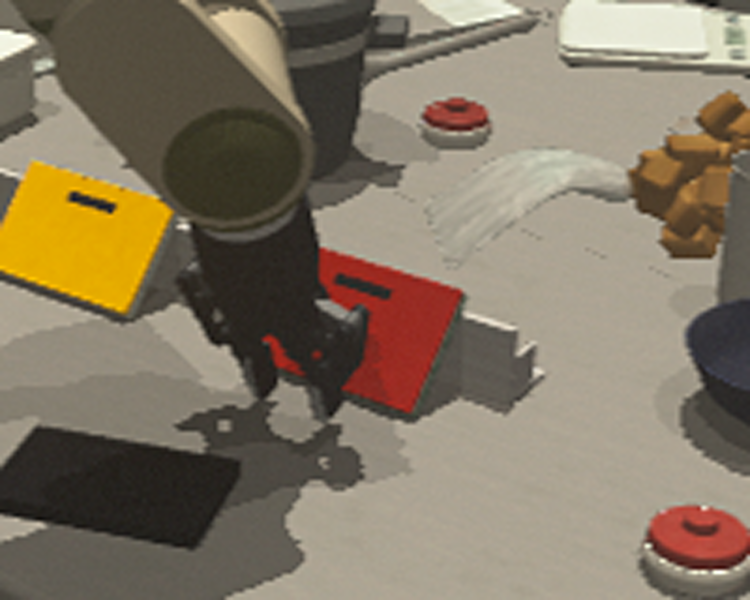

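The fingers are low in front of the board's foot, at crop (260,395) and (322,415). Now I push slowly.

Request:
{"fn": "step_arm", "kwargs": {"increments": [[[-0.7, 0.05, 0.2], [0, 0, 0], 50], [[-1.4, 0.05, 0.45], [0, 0, 0], 50], [[-2.1, 0.05, 0.7], [0, 0, 0], 50], [[-2.6, 0.05, 0.85], [0, 0, 0], 50], [[-3.1, 0.05, 1.0], [0, 0, 0], 50], [[-3.6, 0.05, 1.15], [0, 0, 0], 50]]}}

```text
time_s: 5.08
eef_pos: [580.1, -89.7, 8.1]
ee_rot: [0.173, -0.014, 0.985, 0.003]
force: [-3.2, -0.5, -0.2]
grip_width: 0.503
grip_force: 1.4
```

```bash
python3 - <<'E'
from h import *
plan((rail(-45,0,9),20),(rail(-38,0,11),20),(rail(-32,0,14),20),(rail(-28,0,15),20))
E
```

```text
5.08 rail-frame TCP [-53.   -0.1   8.1] F [-3.2 -0.5 -0.2] w 0.5
[-0.78, 0.01, 0.19] [0.1, -0.1, -0.1]
[-1.5, 0.01, 0.24] [0.1, -0.1, -0.1]
[-2.17, 0.01, 0.16] [0.1, -0.1, -0.1]
[-2.58, 0.01, 0.2] [0.1, -0.1, -0.1]
```

Contact is made and the board slides at about 3 N, mostly horizontal. I continue, rising as it stands up.

Request:
{"fn": "step_arm", "kwargs": {"increments": [[[-0.4, 0, 0.1], [0, 0, 0], 50], [[-0.8, 0, 0.19], [0, 0, 0], 50], [[-1.2, 0, 0.2], [0, 0, 0], 50], [[-1.6, 0, 0.2], [0, 0, 0], 50], [[-1.9, 0, 0.18], [0, 0, 0], 50], [[-2.2, 0, 0.16], [0, 0, 0], 50]]}}

```text
time_s: 5.82
eef_pos: [601.7, -89.3, 14.6]
ee_rot: [0.174, -0.014, 0.985, 0.003]
force: [-3.8, -0.0, -0.7]
grip_width: 0.502
grip_force: 1.5
```

```bash
python3 - <<'E'
from h import *
from rig import ctrl
import cv2
plan((rail(-28,0,15),20),(rail(-25,0,15),20))
a=ctrl.capture("scene")["img"][170:330,290:490,::-1]; cv2.imwrite("pics/s3.png",cv2.resize(a,(750,600),interpolation=2))
E
```

```text
5.83 rail-frame TCP [-31.4  -0.3  14.6] F [-3.8 -0.  -0.7] w 0.5
[-0.33, 0.03, 0.07] [0.0, 0.0, -0.1]
[-0.61, 0.04, 0.18] [0.0, 0.0, -0.1]
```

View pics/s3.png

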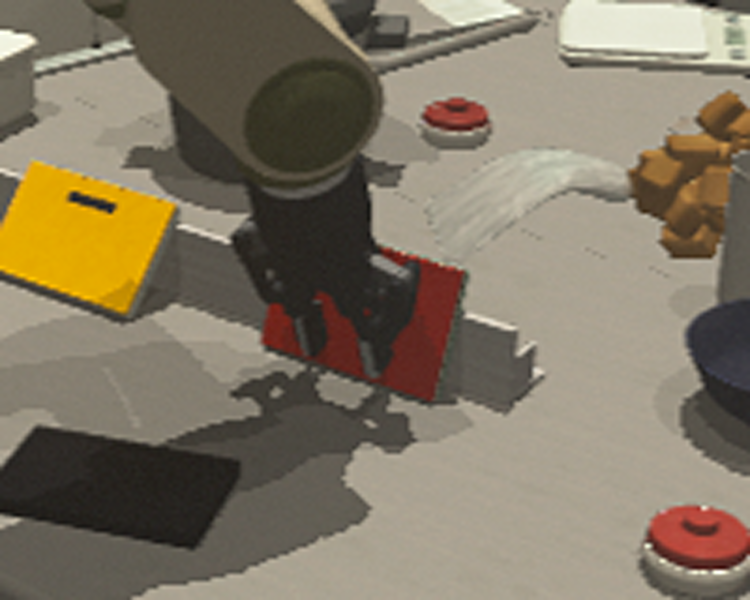

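The board is steeper: its right edge runs (432,402)→(465,270) in the crop. It stays square to the rail. A little further.

Request:
{"fn": "step_arm", "kwargs": {"increments": [[[-0.3, 0, 0.07], [0, 0, 0], 50], [[-0.6, 0, 0.15], [0, 0, 0], 50], [[-0.6, 0, 0.15], [0, 0, 0], 50]]}}

```text
time_s: 6.25
eef_pos: [608.3, -89.2, 15.4]
ee_rot: [0.174, -0.014, 0.985, 0.003]
force: [-0.4, 0.8, -1.2]
grip_width: 0.5
grip_force: 0.5
```

```bash
python3 - <<'E'
from h import *
from rig import ctrl
import cv2
plan((rail(-22,0,15),20))
s=ctrl.capture("scene"); im=s["img"].astype(int)
m=((im[...,0]>80)&(im[...,1]<60)&(im[...,2]<60)); m[:,:350]=0;m[:230]=0;m[300:]=0;m[:,430:]=0
ys,xs=np.nonzero(m)
for y in range(ys.min(),ys.max()+1,6): print(y,xs[ys==y].max(),end="; ")
print()
for g in (0,3,6,10,14,20):
    a=np.arctan2(56,g); n=np.array([-np.sin(a),np.cos(a)])
    lo=np.array([-g,0])+12*n; up=lo+90*np.array([np.cos(a),np.sin(a)])
    print(g,np.degrees(a).round(),w2px(s,rail(lo[0],-69,lo[1])).round(1),w2px(s,rail(up[0],-69,up[1])).round(1))
E
```

```text
6.25 rail-frame TCP [-24.7  -0.5  15.4] F [-0.4  0.8 -1.2] w 0.5
[-0.24, 0.05, 0.14] [0.0, 0.1, -0.1]
237 396; 243 411; 249 411; 255 410; 261 409; 267 408; 273 407; 
0 90.0 [409.2 275.9] [411.  243.6]
3 87.0 [408.6 276.2] [411.4 243.2]
6 84.0 [408.  276.4] [411.8 242.8]
10 80.0 [407.2 276.7] [412.3 242.5]
14 76.0 [406.5 277. ] [412.8 242.4]
20 70.0 [405.3 277.5] [413.3 242.5]
```

Lean is now about 84°. I nudge it 2 mm more, then back off.

Request:
{"fn": "step_arm", "kwargs": {"increments": [[[-0.2, 0.05, 0.12], [0, 0, 0], 50], [[-0.25, 0.05, 0.14], [0, 0, 0], 50], [[-0.25, 0.05, 0.14], [0, 0, 0], 50], [[1.0, 0.05, -0.5], [0, 0, 0], 50], [[3.5, 0, -1.5], [0, 0, 0], 50], [[6.5, 0, -6], [0, 0, 0], 50], [[6.5, 0, -12], [0, 0, 0], 50], [[4, 0, -17], [0, 0, 0], 50]]}}

```text
time_s: 7.3
eef_pos: [511.1, -92.3, 163.3]
ee_rot: [0.174, -0.013, 0.985, 0.002]
force: [1.1, -1.3, -0.2]
grip_width: 0.501
grip_force: 0.0
```

```bash
python3 - <<'E'
from h import *
from rig import ctrl
import cv2
plan((rail(-60,0,170),0),(rail(27,0,170),0),(rail(27,0,68),0))
print(ctrl.sense()["joints"].round(2))
s=ctrl.capture("scene"); im=s["img"].astype(int)
m=((im[...,0]>80)&(im[...,1]<60)&(im[...,2]<60)); m[:,:350]=0;m[:230]=0;m[300:]=0;m[:,430:]=0
ys,xs=np.nonzero(m)
for y in range(ys.min(),ys.max()+1,5): print(y,xs[ys==y].min(),xs[ys==y].max(),end="; ")
E
```

```text
7.3 rail-frame TCP [-122.    -0.7  163.3] F [ 1.1 -1.3 -0.2] w 0.5
[-6.05, 0.08, 1.5] [-0.0, 20.1, -0.1]
[-14.22, 0.1, 4.48] [-0.0, 20.1, -0.1]
[-10.72, 0.1, 14.07] [-0.0, 20.1, -0.1]
[-0.49  0.21  1.87  0.25  0.77 -2.24]
232 361 362; 237 361 378; 242 361 395; 247 362 407; 252 362 407; 257 362 406; 262 366 407; 267 381 407; 272 400 407;
```

```bash
python3 - <<'E'
from rig import ctrl
import cv2,numpy as np
a=ctrl.capture("scene")["img"][200:300,320:450,::-1]; b=ctrl.capture("top")["img"][165:245,310:420,::-1]
a=cv2.resize(a,(520,400),interpolation=2);b=cv2.resize(b,(275,200),interpolation=2)
o=np.zeros((400,795,3),np.uint8);o[:,:520]=a;o[:200,520:]=b
cv2.imwrite("pics/s4.png",o)
E
```

```text
(no output)
```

View pics/s4.png

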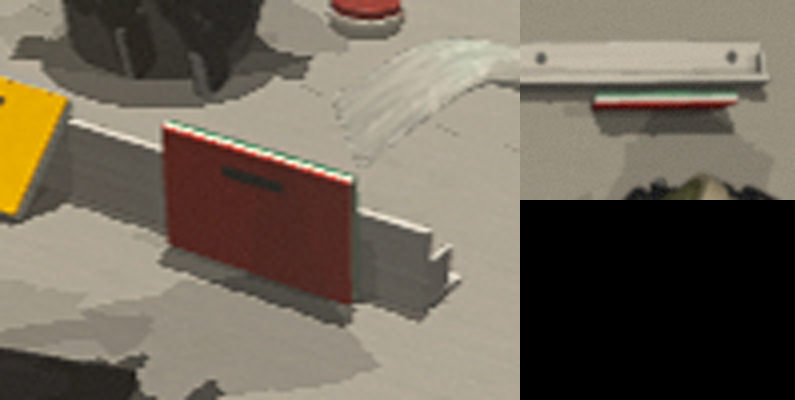

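```bash
python3 - <<'E'
from h import *
c=load("top0.pkl");s=load("scene0.pkl")
iv=R.from_euler("z",-PSI)
for u,v in((310+74/2.5,165+93/2.5),(310+217/2.5,165+94/2.5),(310+74/2.5,165+107/2.5),(310+217/2.5,165+104/2.5)): print(iv.apply(px2w(c,u,v,90)-O).round(1))
for u,v,z in((320+163/4,200+126/4,90),(320+353/4,200+181/4,90),(320+170/4,200+245/4,0),(320+350/4,200+303/4,0)): print("s red",iv.apply(px2w(s,u,v,z)-O).round(1))
E
```

```text
[-18.   73.2  90. ]
[-20.3 -66.8  90. ]
[-31.9  73.4  90. ]
[-30.2 -66.5  90. ]
s red [-26.5  70.7  90. ]
s red [-23.9 -68.3  90. ]
s red [-17.   70.5   0. ]
s red [-13.9 -65.1   0. ]
```

The board's top is about 10 mm nearer to me than its foot, roughly at its balance point, so it may be going over by itself. I hold clear above it for a moment and look.

Request:
{"fn": "step_arm", "kwargs": {"increments": [[[-2, 0.1, -4], [0, 6, 0], 50], [[-2, 0.1, -4], [0, 6, 0], 50]]}}

```text
time_s: 7.7
eef_pos: [519.2, -91.4, 207.9]
ee_rot: [0.124, -0.015, 0.992, 0.001]
force: [0.1, 0.7, -0.6]
grip_width: 0.5
grip_force: 0.0
```

```bash
python3 - <<'E'
from h import *
from rig import ctrl
import cv2
plan((rail(-60,0,190),0))
a=ctrl.capture("scene")["img"][200:300,320:450,::-1]; b=ctrl.capture("top")["img"][165:245,310:420,::-1]
a=cv2.resize(a,(520,400),interpolation=2);b=cv2.resize(b,(275,200),interpolation=2)
o=np.zeros((400,795,3),np.uint8);o[:,:520]=a;o[:200,520:]=b
cv2.imwrite("pics/s5.png",o)
E
```

```text
7.7 rail-frame TCP [-113.9    0.   207.9] F [ 0.1  0.7 -0.6] w 0.5
[-4.78, 0.0, 3.07] [-0.1, 14.3, 0.0]
```

View pics/s5.png

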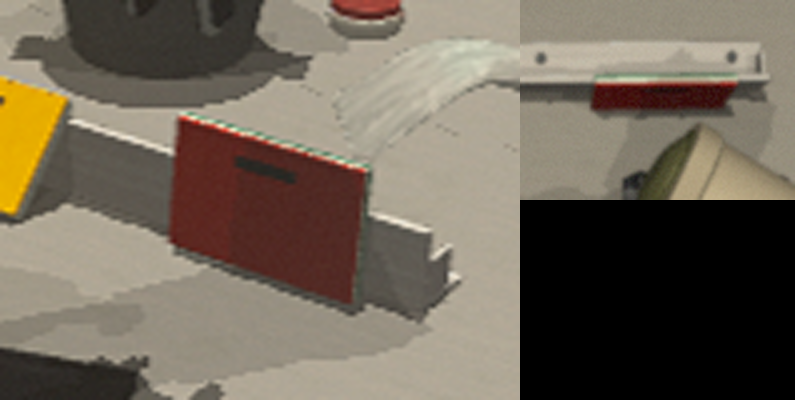

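It rocked back and now rests on the rail at about 84°, with its top right at crop (367,170) and foot at (357,308). Next I go over the top and down behind it.

Request:
{"fn": "step_arm", "kwargs": {"increments": [[[-4.8, 0, 2], [0, 14.2, 0], 50], [[-4.8, 0, 2], [0, 14.2, 0], 50], [[-4.8, 0, 2], [0, 14.2, 0], 50], [[-4.8, 0, 2], [0, 14.2, 0], 50]]}}

```text
time_s: 8.3
eef_pos: [567.7, -89.4, 197.3]
ee_rot: [-0.001, -0.014, 1.0, 0.001]
force: [0.2, 0.4, -0.4]
grip_width: 0.499
grip_force: 0.0
```

```bash
python3 - <<'E'
from h import *
from rig import ctrl
print(ctrl.sense()["joints"].round(2))
plan((rail(32,0,190),0),(rail(32,0,120),0),(rail(32,0,68),0))
E
```

```text
[-0.36  0.45  1.39  0.    1.3  -1.96]
8.3 rail-frame TCP [-65.3   0.6 197.3] F [ 0.2  0.4 -0.4] w 0.5
[-9.73, -0.05, 0.71] [0.1, -0.1, -0.1]
[-9.75, -0.06, 7.71] [0.1, -0.1, -0.1]
[-9.76, -0.07, 12.91] [0.1, -0.1, -0.1]
```

Request:
{"fn": "step_arm", "kwargs": {"increments": [[[-9.7, -0.05, 0.7], [0, 0, 0], 50], [[-9.7, -0.05, 0.7], [0, 0, 0], 50], [[-9.7, -0.05, 0.7], [0, 0, 0], 50], [[-9.75, -0.06, 7.7], [0, 0, 0], 50], [[-9.75, -0.06, 7.7], [0, 0, 0], 50], [[-9.75, -0.06, 12.9], [0, 0, 0], 50], [[-9.75, -0.06, 12.9], [0, 0, 0], 50]]}}

```text
time_s: 9.18
eef_pos: [663.9, -87.0, 67.6]
ee_rot: [-0.004, -0.014, 1.0, 0.001]
force: [0.2, 0.0, 0.3]
grip_width: 0.498
grip_force: 0.0
```

```bash
python3 - <<'E'
from h import *
from rig import ctrl
import cv2
plan((rail(15,0,70),0),(rail(0,0,70),0),(rail(-15,0,70),0))
a=ctrl.capture("scene")["img"][170:300,320:450,::-1]
cv2.imwrite("pics/s6.png",cv2.resize(a,(520,520),interpolation=2))
E
```

```text
9.18 rail-frame TCP [30.9  0.1 67.6] F [0.2 0.  0.3] w 0.5
[1.59, -0.01, -0.23] [0.1, -0.4, -0.1]
[3.09, -0.01, -0.22] [0.1, -0.4, -0.1]
[4.59, -0.02, -0.21] [0.1, -0.4, -0.1]
```

View pics/s6.png

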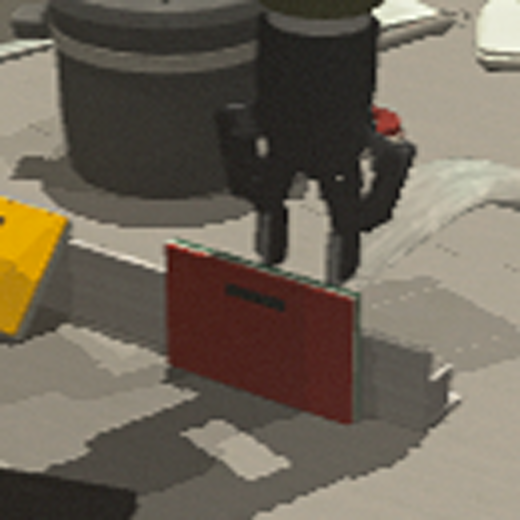

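The fingers are behind the board's top edge, with tips at crop (270,262) and (342,280). I pull it gently towards me.

Request:
{"fn": "step_arm", "kwargs": {"increments": [[[1.0, 0, -0.2], [0, 0, 0], 50], [[2.0, 0, -0.2], [0, 0, 0], 50], [[3.0, 0, -0.2], [0, 0, 0], 50], [[4.0, 0, -0.2], [0, 0, 0], 50], [[5.0, 0, -0.2], [0, 0, 0], 50], [[5.5, 0, -0.2], [0, 0, 0], 50], [[5.5, 0, -0.2], [0, 0, 0], 50]]}}

```text
time_s: 10.1
eef_pos: [610.4, -88.8, 70.9]
ee_rot: [-0.001, -0.014, 1.0, 0.0]
force: [0.4, -0.4, 0.2]
grip_width: 0.499
grip_force: 0.0
```

Request:
{"fn": "step_arm", "kwargs": {"increments": [[[0, 0, -5], [0, 0, 0], 50], [[0, 0, -12], [0, 0, 0], 50], [[0, 0, -12], [0, 0, 0], 50], [[-10, 0, -15], [0, 0, 0], 50], [[-10, 0, -15], [0, 0, 0], 50]]}}

```text
time_s: 10.72
eef_pos: [712.2, -85.7, 220.2]
ee_rot: [-0.002, -0.014, 1.0, 0.0]
force: [-0.2, 0.0, -0.3]
grip_width: 0.497
grip_force: 0.0
```

```bash
python3 - <<'E'
from h import *
from rig import ctrl
import cv2
plan()
a=ctrl.capture("scene")["img"][180:340,200:500,::-1]; b=ctrl.capture("top")["img"][165:325,140:500,::-1]
o=np.zeros((600,760,3),np.uint8);o[:320,:600]=cv2.resize(a,(600,320),interpolation=2);o[320:,:630]=cv2.resize(b,(630,280),interpolation=2)
cv2.imwrite("pics/s7.png",o)
E
```

```text
10.72 rail-frame TCP [ 79.2  -0.  220.2] F [-0.2  0.  -0.3] w 0.5
```

View pics/s7.png

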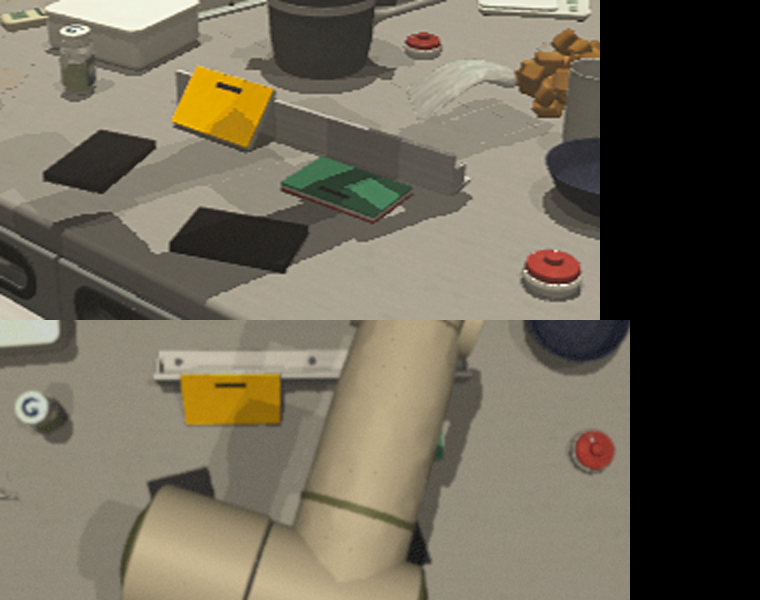

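The board lies flat, green up, at (345,187) in front of the rail, with its red lower rim showing. The yellow board, jar and timer are in place. I check the gap to the rail.

```bash
python3 - <<'E'
from h import *
s=load("scene0.pkl"); iv=R.from_euler("z",-PSI)
for u,v in((323,155),(411,188),(282,184),(374,217)): print(iv.apply(px2w(s,200+u/2,180+v/2,12)-O).round(1))
E
```

```text
[-20.   71.8  12. ]
[-28.1 -67.2  12. ]
[-116.    66.9   12. ]
[-115.4  -69.3   12. ]
```

```bash
python3 -c "
from rig import ctrl
print(ctrl.finish_job())"
```

```text
the job is handed in; nothing more can be done
None
```

The red-and-green board now lies flat, green side up, about 25 mm in front of the rail; the yellow board, spice jar and timer look unmoved in the last picture, and I handed the job in at about 10.8 s. After my push the board rocked briefly near upright before I tipped it.

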